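Lock the burr clamp with the hex key

TASK

Take the big T-handled key out of the wooden rack and stand it fully home in the six-sided recess of the burr holder's clamp nut (not the holder with the round recess). Then turn the nut with it about a quarter turn clockwise, seen from above, and leave the key standing in the recess. The small key stays in the rack.

Things in the scene. Friction and masses are not known exactly. Their poses are not given: they have to be found in the camera images.
- burr_key: Big T-handled key, 350 g, upright in the rack. Origin: centre of its tip (lower end); z up, x along the T-bar. From the tip: steel hex shank 55 mm long, 24 mm across flats, tapering to 16 in the lowest 18 mm, two corners along +-x; collar 44 mm wide (55 to 61 mm up) resting on the rack; stem; black bar 100 long (x), 18 wide, 98 to 118 mm up: grip its middle. Lift over 55 mm to free it.
- small_key: Small T-handled key, a bystander in the rack's other hole: thin 12 mm shank, same collar, bar only 50 x 14 mm, 101 mm tall; origin at its tip. Either key may be in either hole. Rack: light wood, 90 x 200 mm, top 82 mm above the table, holes 33 mm wide and 110 mm apart; the keys' tips hang 27 mm above the table.
- socket (a point): Centre of the floor of the six-sided recess in the dark clamp nut, 30 mm above the table; turns with the nut; z up. Recess 26.5 mm across flats, 32 deep, two corners along +-x; above it a lead-in, 16 mm high, widens to 45 mm. Rim 48 mm above this point. The key fits every sixth of a turn, play 12 degrees either way; fully home, its tip is on this point.
- clamp (a joint): Turn of that nut in rad, growing clockwise from above. Starts at 0 to 0.2, stops at -0.3 and 1.75, locked beyond 1.0; stays where left; needs 0.15 N m. A small lug on the nut points along the socket's +x. The nut sits in a fixed 110 mm aluminium holder with a brass ring; a like holder beside it, left or right, has a round recess: a bystander.

How it is judged:
By the outcome, as a careful person would: the job done as asked, in the order asked, and still so for the second after the job is handed in, with the robot touching nothing.
It also fails if it takes over 45 s, if anything falls off the work surface, if the arm or the gripper's body presses on something with over 40 N, if the wrist force passes 120 N, or if a joint passes its speed limit or range.

ROBOT

A 7-joint arm with a two-finger parallel gripper is mounted at the origin on the work surface. World frame = base frame: x ahead of the robot, y to its left, z up, the work surface at z = 0. Lengths are in m, angles in rad, forces in N, time in s.
With the tool pointing down it reaches from about 0.4 to 0.875 m from the base axis. Payload 19.3 kg.
Tool frame: the origin (TCP) lies where the fingers leave the gripper's body, on its centre line; the fingertips stand bot.tip_reach ahead of it and the grasp point (between the pads) lies 54 mm ahead of it (bot.tip_reach is the distance from the TCP to the fingertips, in m); z points along the fingers, y is the line along which they close (so a half turn about z gives the same grasp; the last joint's range is limited). The gripper opens to 85 mm and grips with 20 to 120 N. Pads are 22 mm wide; open, the fingers measure 114 mm over their backs; the gripper's body (76 mm by 85 mm) begins 54 mm behind the grasp point. The pads swing forward as they close: fully open they stand 13 mm farther back than shut.
Start: joints at [-1.417, 0.521, -0.036, 1.599, 0.021, 1.021, -0.113], TCP at [0.139, 0.609, 0.304] pointing down, gripper open.
Joint ranges: [-2.91, 2.91], [-0.3, 2.13], [-1.5, 1.42], [0.17, 2.43], [-1.26, 4.41], [0.16, 1.93], [-2.52, 2.52]. Speed limits (rad/s): [1.89, 1.89, 2.39, 2.39, 3.01, 3.01, 3.01].

INTERFACE

Orientations are given as [roll, pitch, yaw] about the fixed x, y, z axes, in that order (R = Rz(yaw) Ry(pitch) Rx(roll)).
In Python, from workcell import bot gives the robot as it stands. The module is installed in compiled form; this text tells all that it offers.
- The arm moves only by the shell command python3 -m jog 'ROWS' [FORCE]. ROWS is JSON, a list that holds one entry, the list of rows, each a list of 7 numbers: the shift along the tool's x, y, z in mm, then the turn, a rotation vector about the tool's x, y, z in rad, then the opening, from 0 (shut) to 1 (fully open). In form: [[[tx, ty, tz, wx, wy, wz, fingers], ...]]. A call has 1 to 5 rows; each row shifts and turns the commanded pose from where the row before left it, along the tool's axes as they then stand; what a row does not reach is not made up. A row lasts 1/10 s, in which the tool goes at most 50 mm and 8.59 degrees, less where a joint would pass 70% of its speed; a pose out of reach is approached as far as the arm can. A call is refused whole if a number of a shift passes 50 or a number of a turn 0.15, either way. A call with a gripper value outside its range is refused whole. The fingers move at their own pace and stop on an object; FORCE is the grip in N (left out, the last holds). Time passes only in rows, so rows that do not move let the fingers close. It gives the time, the measured TCP pose, the force, the opening and the grip force at its end, in the units of the state.
- bot.observe(): the state, without advancing time (a new reading comes with each control period).
- bot.grab_frame(name): name is "scene" or "top" or "wrist"; returns a dict with "img" (420x560x3 uint8, red, green, blue), "intrinsics" (3x3 intrinsics, pixels), "R" (3x3) and "t" (3): a world point X has camera coordinates R X + t; the wrist camera has in their place "tool_from_camera" (4x4, takes a point from camera to tool coordinates, whose origin is the TCP and whose axes are the flange's). Camera axes: x right, y down, z forward; pixel columns grow to the right and rows downward; lengths in m; the calibration is good to about 2 mm. The wrist camera is an equidistant fisheye: a pixel r from the principal point sees the ray r / f radians off the axis. A picture is of the moment at which its call begins: read the wrist's pose just before it. There is no depth.
- bot.job_done(): hands the job in; it is judged then, once.
Trained networks look in a picture, given as the dict that the camera call returned (one of the last four; its "shot" number tells which), for a name from the list of things; names that differ only in an ending like _2 or _b are one class to them, and where a whole thing is asked for, a point or a joint stands for the part that bears it (a point fixed in the world has none). Each returns a list of dicts, best first, with "conf" (0 to 1); they miss things now and then, are a little off and sometimes report something else, mostly with a low value. They report only what shows in the picture. A call takes as long as a camera call.
- bot.trace(query, picture): "region" (420x560 bool, what is visible of it).
- bot.spot_point(query, picture): "xyz" ([x, y, z] in m, in world coordinates, good to about 4 mm: a listed point, or the origin of a listed thing).
The state is a dict: "clock": time; "qpos": joint angles; "qd": joint speeds; "joint_efforts": joint torques, N m; "position": TCP position; "tool_rot": TCP orientation; "force": force on the tool from outside, world axes, zero at the start; "moment": the same for the moment, N m; "grip_width": finger opening in m; "finger_force": force on a finger pad.
Only numpy, scipy, OpenCV 4.12 (cv2) and the standard library are available. Lean on these libraries where they do the work, as an engineer would, in place of code of your own. Each camera call takes 0.05 s, during which the arm holds its last target. There are 200 camera calls.

## Working session

There is one attempt and no reset: what is moved stays moved. The work goes in short steps, Python scripts to look and compute and a shell command to move; the robot and the scene stay as the last step left them, time stands still between calls to the robot, and variables do not carry over. Pictures are saved under pics/ and viewed, at most 10 in all, crops included, and the job is handed in when it is done.

```bash
mkdir -p pics
python3 - <<'E'
from workcell import bot
import cv2,numpy as np
s=bot.observe();print(s['clock'],s['position'],s['tool_rot'],bot.tip_reach,s['grip_width'])
ims=[]
for n in ["scene","top"]:
    p=bot.grab_frame(n);ims.append(p['img'])
    print(n, 'cam pos',(-p['R'].T@p['t']).round(3))
    for q in ["burr_key","small_key","socket"]:
        print(q,[(np.round(d['xyz'],4),round(d['conf'],2)) for d in bot.spot_point(q,p)[:3]])
cv2.imwrite('pics/a.png',ims[0][:,:,::-1]);cv2.imwrite('pics/b.png',cv2.resize(ims[1],(784,588))[:,:,::-1])
E
```

```text
0.0 [0.13867837 0.60916433 0.30332719] [-3.14046942e+00  5.02668232e-05  2.91775095e+00] 0.0726 0.08546935283831215
scene cam pos [0.935 0.664 0.721]
burr_key []
small_key [(array([ 0.532 , -0.2019,  0.0224]), 0.52)]
socket [(array([0.509 , 0.1228, 0.0356]), 0.82)]
top cam pos [ 0.409 -0.014  0.809]
burr_key [(array([ 0.5042, -0.3037,  0.0239]), 0.77)]
small_key [(array([ 0.5365, -0.196 ,  0.0244]), 0.65)]
socket [(array([0.5096, 0.1218, 0.0277]), 0.77)]
```

View pics/b.png

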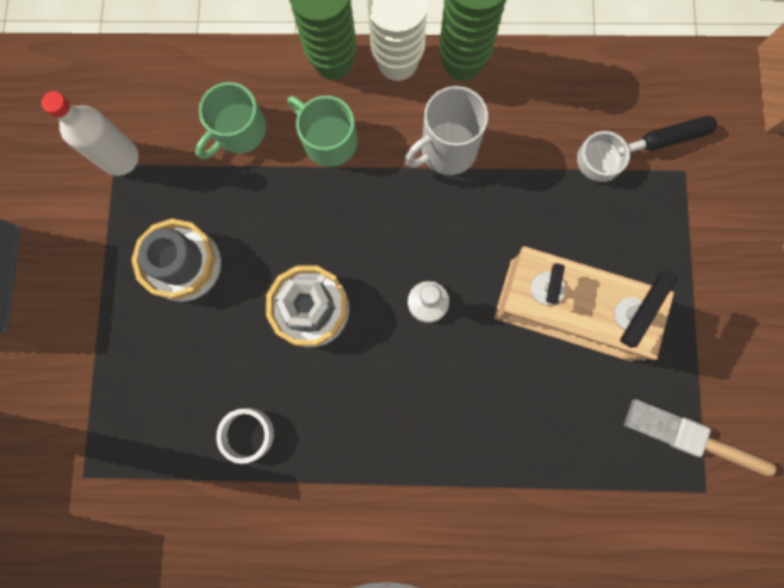

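View pics/a.png

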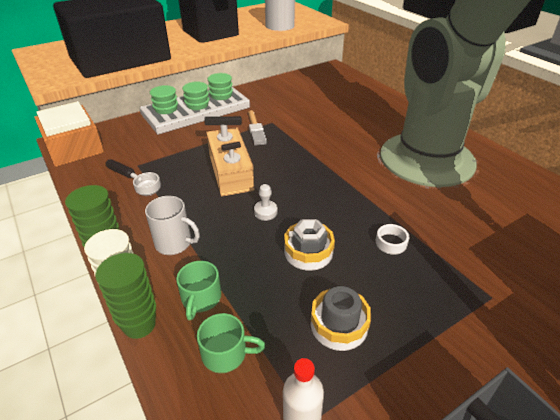

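The top view shows the big key in the right rack hole, its bar running (628,342)-(670,276). The small key is at (552,285), the hex nut at (306,303) and the round holder at (170,255). Next I measure the bar and the nut yaw.

```bash
cat > h.py <<'E'
from workcell import bot
import cv2,numpy as np
def ray(p,uv,z):
    K,R,t=p['intrinsics'],p['R'],p['t'];c=-R.T@t
    uv=np.atleast_2d(uv).astype(float)
    d=np.c_[uv,np.ones(len(uv))]@np.linalg.inv(K).T@R
    return c+d*((z-c[2])/d[:,2])[:,None]
E
python3 - <<'E'
from h import *
p=bot.grab_frame("top")
m=bot.trace("burr_key",p)[0]['region']
g=p['img'].max(2)
b=(m&(g<70)).astype(np.uint8)
n,l,st,_=cv2.connectedComponentsWithStats(b);k=1+st[1:,4].argmax()
ys,xs=np.where(l==k)
r=cv2.minAreaRect(np.c_[xs,ys].astype(np.float32));print('rect',r)
W=ray(p,cv2.boxPoints(r),0.118);print(W.round(4));c=W.mean(0)
e=[W[1]-W[0],W[2]-W[1]];L=[np.linalg.norm(x) for x in e];a=e[int(np.argmax(L))]
print('ctr',c,'sizes',L,'yaw',np.arctan2(a[1],a[0]))
u,v=int(306/1.4),int(303/1.4)
cr=p['img'][v-32:v+32,u-40:u+40];cv2.imwrite('pics/c.png',cv2.resize(cr,None,fx=9,fy=9,interpolation=cv2.INTER_CUBIC)[:,:,::-1]);print(u-40,v-32)
mm=bot.trace("socket",p)
print([ (d['conf'],d['region'].sum()) for d in mm])
K=p['intrinsics'];
q=p['R']@np.array([.5096,.122,.078])+p['t'];q=K@q;print('rim centre px',q[:2]/q[2])
E
```

```text
rect ((462.7398681640625, 219.6309356689453), (14.169699668884277, 60.200252532958984), 33.023868560791016)
[[ 0.4683 -0.275   0.118 ]
 [ 0.5565 -0.335   0.118 ]
 [ 0.5432 -0.3544  0.118 ]
 [ 0.4555 -0.2944  0.118 ]]
ctr [ 0.50588865 -0.31470529  0.118     ] sizes [np.float64(0.10667142220314947), np.float64(0.02356496807720498)] yaw -0.5966219904732457
178 184
[(0.76, np.int64(1239))]
rim centre px [212.6586148  216.43421147]
```

View pics/c.png

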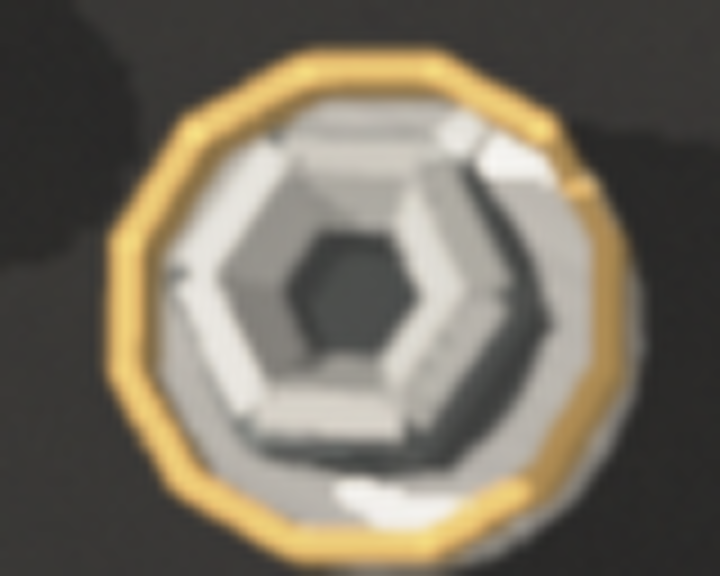

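The corners of the hex recess lie at about -32.5°, and the bar at the correct 0.145 height is at (0.502,-0.303) with yaw -34°. So the key already nearly matches the recess. I'll write a helper that gives tool-axis deltas.

```bash
cat >> h.py <<'E'
def delta(x,y,z,yaw_deg):
    s=bot.observe();r=s['tool_rot'];a=r[2]
    from scipy.spatial.transform import Rotation as Ro
    R=Ro.from_euler('xyz',r).as_matrix()
    T=Ro.from_euler('xyz',[np.pi,0,np.radians(yaw_deg)]).as_matrix()
    print('t',s['clock'],'pos',np.round(s['position'],4),'yaw',np.degrees(a).round(2),'q',np.round(s['qpos'],2))
    print('shift mm',(R.T@(np.array([x,y,z])-s['position'])*1e3).round(1),'rot',Ro.from_matrix(R.T@T).as_rotvec().round(4))
E
python3 -c "
from h import *
delta(.43,.35,.303,167.2);delta(.43+.139-.43,.609-.65,.303,145.8)"
```

```text
t 0.55 pos [0.1387 0.6094 0.3039] yaw 167.18 q [-1.42  0.52 -0.04  1.6   0.02  1.02 -0.11]
shift mm [-341.6 -188.3    0.9] rot [-0.0001 -0.     -0.0004]
t 0.55 pos [0.1387 0.6094 0.3039] yaw 167.18 q [-1.42  0.52 -0.04  1.6   0.02  1.02 -0.11]
shift mm [-144.7 -634.1    0.9] rot [-1.000e-04 -0.000e+00  3.731e-01]
```

```bash
python3 -m jog '[[[-34,-19,0,0,0,0,1],[-34,-19,0,0,0,0,1],[-34,-19,0,0,0,0,1],[-34,-19,0,0,0,0,1],[-34,-19,0,0,0,0,1]]]' 40 && python3 -m jog '[[[-34,-19,0,0,0,0,1],[-34,-19,0,0,0,0,1],[-34,-19,0,0,0,0,1],[-34,-19,0,0,0,0,1],[-34,-19,0,0,0,0,1]]]'; python3 -c "
from h import *
delta(.502,-.303,.303,145.8)"
```

```text
clock: 1.05
position: [0.2844, 0.4779, 0.304]
tool_rot: [3.141, 0.0, 2.918]
force: [0.6, -0.1, -0.2]
grip_width: 0.0855
finger_force: 0.0
clock: 1.55
position: [0.4291, 0.3475, 0.3041]
tool_rot: [3.141, 0.0, 2.918]
force: [0.7, -0.2, 0.4]
grip_width: 0.0854
finger_force: 0.0
t 1.55 pos [0.4291 0.3475 0.3041] yaw 167.18 q [-0.82  0.41  0.04  1.8  -0.02  0.94  0.58]
shift mm [-215.4 -618.1    0.9] rot [4.000e-04 1.000e-04 3.731e-01]
```

```bash
python3 -m jog '[[[-14.4,-41.2,0,0,0,0,1],[-14.4,-41.2,0,0,0,0,1],[-14.4,-41.2,0,0,0,0,1],[-14.4,-41.2,0,0,0,0,1],[-14.4,-41.2,0,0,0,0,1]]]' && python3 -m jog '[[[-14.4,-41.2,0,0,0,0,1],[-14.4,-41.2,0,0,0,0,1],[-14.4,-41.2,0,0,0,0,1],[-14.4,-41.2,0,0,0,0,1],[-14.4,-41.2,0,0,0,0,1]]]' >/dev/null&& python3 -m jog '[[[-14.4,-41.2,0,0,0,0,1],[-14.4,-41.2,0,0,0,0,1],[-14.4,-41.2,0,0,0,0,1],[-14.4,-41.2,0,0,0,0,1],[-14.4,-41.2,0,0,0,0,1]]]' && python3 -m jog '[[[0,0,0,0,0,0.124,1],[0,0,0,0,0,0.124,1],[0,0,0,0,0,0.124,1],[0,0,0,0,0,0,1]]]' >/dev/null
python3 - <<'E'
from h import *
delta(.502,-.303,.25,145.8)
s=bot.observe();p=bot.grab_frame('wrist');print(p['tool_from_camera'].round(4))
d=bot.spot_point('burr_key',p);print([(x['xyz'],x['conf']) for x in d])
cv2.imwrite('pics/d.png',p['img'][:,:,::-1])
t=bot.grab_frame('top');print([(x['xyz'],x['conf']) for x in bot.spot_point('burr_key',t)])
E
```

```text
clock: 2.05
position: [0.4525, 0.1301, 0.3041]
tool_rot: [3.141, 0.0, 2.918]
force: [1.5, 0.5, -0.7]
grip_width: 0.0858
finger_force: 0.0
clock: 3.05
position: [0.5015, -0.3037, 0.304]
tool_rot: [3.142, 0.0, 2.918]
force: [0.4, 0.5, 0.9]
grip_width: 0.0857
finger_force: 0.0
t 3.45 pos [ 0.5016 -0.3018  0.3038] yaw 145.73 q [ 0.19  0.48  0.36  1.72 -0.2   0.97  1.59]
shift mm [-1.1 -0.7 53.8] rot [-0.0002 -0.0001 -0.0012]
[[-3.000e-04 -9.507e-01 -3.101e-01  7.930e-02]
 [ 1.000e+00  0.000e+00 -9.000e-04  1.000e-03]
 [ 9.000e-04 -3.101e-01  9.507e-01 -7.140e-02]
 [ 0.000e+00  0.000e+00  0.000e+00  1.000e+00]]
[([0.5013, -0.3086, 0.0263], 0.66)]
[([0.5031, -0.3041, 0.0282], 0.96)]
```

View pics/d.png

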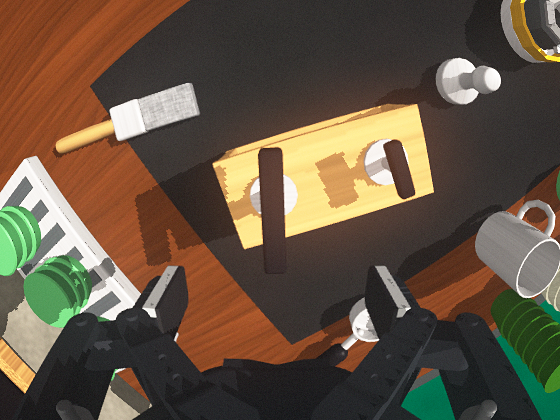

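The wrist view shows the bar from (271,148) to (274,273), almost along tool x. I'll convert its ends with the fisheye model.

```bash
cat >> h.py <<'E'
def wray(p,s,uv,z):
    from scipy.spatial.transform import Rotation as Ro
    K=p['intrinsics'];T=p['tool_from_camera'];R=Ro.from_euler('xyz',s['tool_rot']).as_matrix()
    d=(np.array(uv,float)-[K[0,2],K[1,2]])/K[0,0];r=np.linalg.norm(d,axis=-1,keepdims=True)
    v=np.concatenate([np.sin(r)*d/r,np.cos(r)],-1)
    w=v@T[:3,:3].T@R.T;c=R@T[:3,3]+s['position']
    return c+w*((z-c[2])/w[:,2])[:,None]
E
python3 - <<'E'
from h import *
s=bot.observe();p=bot.grab_frame('wrist')
W=wray(p,s,[[259,149],[283,149],[264,273],[286,273]],.145);print(W.round(4))
c=W.mean(0);a=W[0]+W[1]-W[2]-W[3];print('ctr',c,'len',np.linalg.norm(a)/2,'yaw',np.degrees(np.arctan2(a[1],a[0])))
W=W[[0,2]];delta(c[0],c[1],.189,145.8)
E
```

```text
[[ 0.4555 -0.2844  0.145 ]
 [ 0.4651 -0.2703  0.145 ]
 [ 0.5395 -0.3381  0.145 ]
 [ 0.5494 -0.3233  0.145 ]]
ctr [ 0.50235886 -0.30404281  0.145     ] len 0.09964443194927373 yaw 147.61116181775836
t 3.7 pos [ 0.5015 -0.3018  0.304 ] yaw 146.0 q [ 0.19  0.48  0.36  1.72 -0.2   0.97  1.6 ]
shift mm [ -1.9  -1.4 115. ] rot [0.0001 0.0001 0.0035]
```

```bash
python3 -m jog '[[[-1.9,-1.4,30,0,0,-0.015,1],[0,0,30,0,0,0,1],[0,0,30,0,0,0,1],[0,0,25,0,0,0,1],[0,0,0,0,0,0,1]]]' 80 && python3 -m jog '[[[0,0,0,0,0,0,0],[0,0,0,0,0,0,0],[0,0,0,0,0,0,0],[0,0,0,0,0,0,0],[0,0,0,0,0,0,0]]]'
```

```text
clock: 4.2
position: [0.5012, -0.3034, 0.1862]
tool_rot: [-3.141, -0.005, 2.562]
force: [0.1, 0.2, 0.4]
grip_width: 0.0852
finger_force: 0.0
clock: 4.7
position: [0.5024, -0.3044, 0.1896]
tool_rot: [-3.142, 0.001, 2.561]
force: [-0.3, 0.4, 6.5]
grip_width: 0.0169
finger_force: 77.6
```

```bash
python3 -m jog '[[[0,0,-10,0,0,0,0],[0,0,-25,0,0,0,0],[0,0,-30,0,0,0,0],[0,0,-30,0,0,0,0],[0,0,-30,0,0,0,0]]]' && python3 -m jog '[[[0,0,-15,0,0,0,0],[0,0,0,0,0,0,0]]]'
python3 - <<'E'
from h import *
t=bot.grab_frame('top')
for q in ['burr_key','small_key','socket']:print(q,[(x['xyz'],x['conf']) for x in bot.spot_point(q,t)])
delta(.5096,.122,.33,147.5)
E
```

```text
clock: 5.2
position: [0.5019, -0.3039, 0.3156]
tool_rot: [-3.142, -0.0, 2.561]
force: [1.2, -0.2, -5.5]
grip_width: 0.017
finger_force: 78.5
clock: 5.4
position: [0.5026, -0.3044, 0.3313]
tool_rot: [3.141, 0.003, 2.561]
force: [0.5, 0.0, -4.6]
grip_width: 0.0166
finger_force: 78.9
burr_key [([0.5013, -0.3062, 0.169], 0.92)]
small_key [([0.5363, -0.1964, 0.0242], 0.8)]
socket [([0.5087, 0.1199, 0.0291], 0.57)]
t 5.6 pos [ 0.5019 -0.3038  0.3278] yaw 146.73 q [ 0.18  0.46  0.37  1.69 -0.19  1.03  1.6 ]
shift mm [227.2 360.2  -1.9] rot [-0.0003 -0.0018 -0.0135]
```

Run:
```python
from h import *
p=bot.grab_frame('top')
f=lambda P:(np.array(P)+.5)/9-.5+[178,184]
for nm,P,z in [('outer',[[180,275],[510,290]],.078),('mid',[[218,280],[462,285]],.078),('mid@62',[[218,280],[462,285]],.062),('dark@62',[[287,290],[415,295]],.062),('dark@30',[[287,290],[415,295]],.03)]:
    W=ray(p,f(P),z);a=W[1]-W[0];print(nm,W.mean(0).round(4),np.linalg.norm(a).round(4),np.degrees(np.arctan2(a[1],a[0])))
s=bot.grab_frame('scene');print([(x['xyz'],x['conf']) for x in bot.spot_point('socket',s)])
```

```text
outer [0.5125 0.1162 0.078 ] 0.0677 -91.69566246579741
mid [0.5124 0.1172 0.078 ] 0.05 -90.25981912173307
mid@62 [0.5147 0.1201 0.062 ] 0.0511 -90.25981912173317
dark@62 [0.5126 0.1177 0.062 ] 0.0268 -91.32411271742976
dark@30 [0.5171 0.1233 0.03  ] 0.0279 -91.32411271742986
[([0.5082, 0.1217, 0.0331], 0.64)]
```

```bash
python3 -m jog '[[[13,20,0,0,0,0,0],[23,36,0,0,0,0,0],[23,36,0,0,0,0,0],[23,36,0,0,0,0,0],[23,36,0,0,0,0,0]]]' && python3 -m jog '[[[23,36,0,0,0,0,0],[23,36,0,0,0,0,0],[15,23,0,0,0,0,0],[5,8,0,0,0,-0.013,0],[0,0,0,0,0,0,0]]]'
python3 - <<'E'
from h import *
delta(.511,.119,.33,147.5)
p=bot.grab_frame('wrist')
print([(x['xyz'],x['conf']) for x in bot.spot_point('socket',p)])
cv2.imwrite('pics/e.png',p['img'][:,:,::-1])
E
```

```text
clock: 6.25
position: [0.5041, -0.1078, 0.3286]
tool_rot: [-3.141, -0.0, 2.56]
force: [1.3, 0.2, -3.8]
grip_width: 0.0169
finger_force: 78.7
clock: 6.75
position: [0.5058, 0.0141, 0.3286]
tool_rot: [-3.141, -0.0, 2.576]
force: [0.2, 0.0, -4.4]
grip_width: 0.0169
finger_force: 78.8
t 6.75 pos [0.5058 0.0141 0.3286] yaw 147.62 q [-0.37  0.31  0.29  1.89 -0.11  0.95  0.97]
shift mm [51.8 91.4 -1.4] rot [-0.0002 -0.0004  0.0021]
[([0.5135, 0.1173, 0.0329], 0.57)]
```

View pics/e.png

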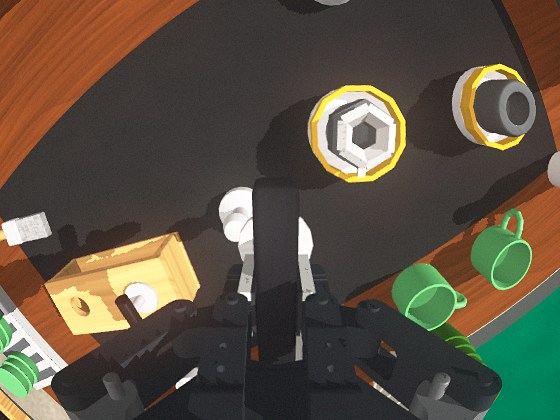

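The key hangs in the gripper at (278,250). The hex nut is at (367,135), with the lug at (362,172) pointing along about -32°. I'll check the nut pixel against the network.

Run:
```python
from h import *
s=bot.observe();p=bot.grab_frame('wrist')
c=p['img'][95:175,315:415];cv2.imwrite('pics/f.png',cv2.resize(c,None,fx=7,fy=7,interpolation=cv2.INTER_CUBIC)[:,:,::-1])
print(wray(p,s,[[367,135],[362,172]],.078))
```

```text
[[0.51246788 0.11748277 0.078     ]
 [0.5432347  0.09400378 0.078     ]]
```

View pics/f.png

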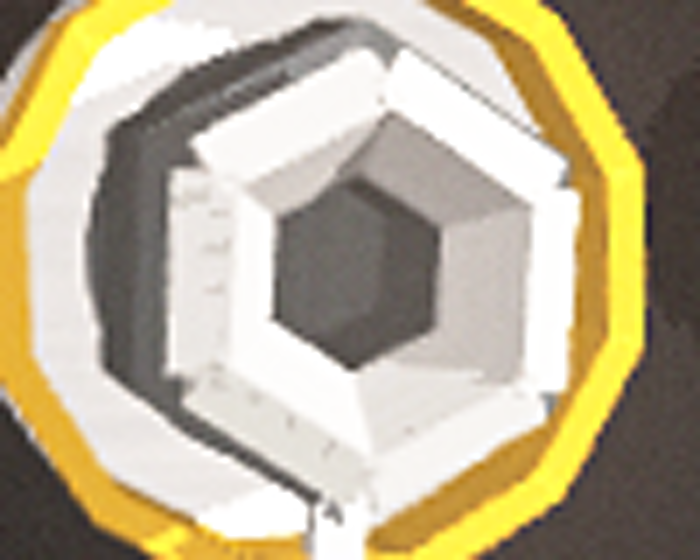

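```bash
python3 -m jog '[[[10,19,0,0,0,0,0],[17,31,0,0,0,0,0],[16,30,0,0,0,0,0],[6,11,0,0,0,0,0],[0,0,0,0,0,0,0]]]' && python3 -m jog '[[[0,0,25,0,0,0,0],[0,0,25,0,0,0,0],[0,0,25,0,0,0,0],[0,0,12,0,0,0,0],[0,0,0,0,0,0,0]]]'
python3 - <<'E'
from h import *
delta(.513,.1172,.193,147.5)
t=bot.grab_frame('scene');print([(x['xyz'],x['conf']) for q in ('burr_key','socket') for x in bot.spot_point(q,t)])
E
```

```text
clock: 7.4
position: [0.5136, 0.1168, 0.3286]
tool_rot: [-3.141, -0.0, 2.575]
force: [0.4, -0.8, -5.6]
grip_width: 0.0172
finger_force: 79.0
clock: 7.9
position: [0.5132, 0.1146, 0.2409]
tool_rot: [-3.139, -0.001, 2.572]
force: [-0.6, -0.3, -3.2]
grip_width: 0.0169
finger_force: 79.0
t 7.9 pos [0.5132 0.1146 0.2409] yaw 147.37 q [-0.5   0.46  0.22  1.93 -0.14  0.77  0.8 ]
shift mm [ 1.5  2.2 47.9] rot [-0.0022 -0.001  -0.0023]
[([0.5073, 0.1126, 0.0812], 0.77), ([0.5114, 0.123, 0.0332], 0.57)]
```

```bash
python3 -m jog '[[[0,0,5,0,0,0,0],[0,0,6,0,0,0,0],[0,0,6,0,0,0,0],[0,0,0,0,0,0,0]]]'; python3 -c "
from h import *
s=bot.observe();print(s['moment'])
delta(.513,.1172,.193,147.5)"
```

```text
clock: 8.45
position: [0.5132, 0.116, 0.2241]
tool_rot: [-3.141, -0.001, 2.574]
force: [-0.3, -0.9, -4.8]
grip_width: 0.0168
finger_force: 78.9
[-0.02793061  0.05897219 -0.05216216]
t 8.45 pos [0.5132 0.116  0.2241] yaw 147.47 q [-0.49  0.48  0.21  1.94 -0.15  0.73  0.81]
shift mm [ 0.8  1.  31.1] rot [-0.001  -0.0007 -0.0005]
```

Tip is at about 0.062 with no contact yet. I'll enter the recess slowly.

```bash
python3 -m jog '[[[0.8,1,4,0,0,0,0],[0,0,4,0,0,0,0],[0,0,0,0,0,0,0]]]'&& python3 -m jog '[[[0,0,4,0,0,0,0],[0,0,4,0,0,0,0],[0,0,0,0,0,0,0]]]'; python3 -c "
from h import *
delta(.513,.1172,.193,147.5)"
```

```text
clock: 8.75
position: [0.5131, 0.1173, 0.2164]
tool_rot: [-3.141, -0.0, 2.574]
force: [-0.3, 0.2, -4.8]
grip_width: 0.0164
finger_force: 79.0
clock: 9.05
position: [0.5134, 0.1176, 0.2085]
tool_rot: [3.141, -0.0, 2.574]
force: [0.9, 2.3, -4.9]
grip_width: 0.0169
finger_force: 78.8
t 9.05 pos [0.5134 0.1176 0.2085] yaw 147.48 q [-0.49  0.51  0.21  1.95 -0.16  0.7   0.81]
shift mm [ 0.1 -0.6 15.5] rot [ 0.0003 -0.0002 -0.0004]
```

```bash
python3 -m jog '[[[0,0.5,4,0,0,0,0],[0,0,4,0,0,0,0],[0,0,0,0,0,0,0]]]'&& python3 -m jog '[[[0,0,4,0,0,0,0],[0,0,2,0,0,0,0],[0,0,0,0,0,0,0]]]'; python3 -c "
from h import *
delta(.513,.1172,.193,147.5)"
```

```text
clock: 9.35
position: [0.5135, 0.118, 0.2004]
tool_rot: [-3.142, -0.0, 2.574]
force: [1.2, 4.5, -6.0]
grip_width: 0.0171
finger_force: 78.6
clock: 9.65
position: [0.5136, 0.1179, 0.1945]
tool_rot: [3.142, -0.0, 2.574]
force: [0.6, 5.9, -7.5]
grip_width: 0.0168
finger_force: 78.5
t 9.65 pos [0.5136 0.1179 0.1945] yaw 147.47 q [-0.49  0.53  0.2   1.96 -0.16  0.66  0.82]
shift mm [ 0.1 -0.9  1.5] rot [ 0.0001 -0.0002 -0.0005]
```

```bash
python3 -m jog '[[[0.5,0.9,1,0,0,0,0],[0,0,1,0,0,0,0],[0,0,0,0,0,0,0]]]'&& python3 -m jog '[[[0,0,1,0,0,0,0],[0,0,0,0,0,0,0]]]'
```

```text
clock: 9.95
position: [0.5136, 0.1185, 0.1927]
tool_rot: [-3.141, -0.0, 2.574]
force: [0.4, 1.6, -4.4]
grip_width: 0.0169
finger_force: 79.0
clock: 10.15
position: [0.5139, 0.1185, 0.1924]
tool_rot: [3.141, 0.0, 2.573]
force: [-1.2, 0.8, 7.9]
grip_width: 0.0169
finger_force: 80.9
```

Home: the floor contact came at the expected height. Now I turn clockwise.

```bash
python3 -m jog '[[[0,0,-0.3,0,0,0.06,0],[0,0,0,0,0,0.12,0],[0,0,0,0,0,0.12,0],[0,0,0,0,0,0.12,0],[0,0,0,0,0,0.06,0]]]' 110 && python3 -m jog '[[[0,0,0,0,0,0.1,0],[0,0,0,0,0,0.12,0],[0,0,0,0,0,0.12,0],[0,0,0,0,0,0.12,0],[0,0,0,0,0,0.06,0]]]'; python3 -c "
from h import *
s=bot.observe();print(s['moment']);delta(.5136,.1185,.1924,147.5-100)"
```

```text
clock: 10.65
position: [0.5139, 0.1191, 0.1925]
tool_rot: [3.141, 0.0, 2.089]
force: [0.3, 3.0, 1.7]
grip_width: 0.0161
finger_force: 108.7
clock: 11.15
position: [0.5139, 0.1188, 0.1925]
tool_rot: [3.141, -0.0, 1.569]
force: [-1.2, 1.4, 3.1]
grip_width: 0.0162
finger_force: 108.7
[0.3860845  0.12356311 0.17071924]
t 11.15 pos [0.5139 0.1188 0.1925] yaw 89.91 q [-0.68  0.58  0.48  1.97 -0.41  0.68  0.04]
shift mm [-0.3 -0.3  0.1] rot [ 7.000e-04 -3.000e-04  7.401e-01]
```

```bash
python3 -m jog '[[[0,0,0,0,0,0.1,0],[0,0,0,0,0,0.12,0],[0,0,0,0,0,0.12,0],[0,0,0,0,0,0.12,0],[0,0,0,0,0,0.06,0]]]' && python3 -m jog '[[[0,0,0,0,0,0.1,0],[0,0,0,0,0,0.06,0],[0,0,0,0,0,0,0]]]'; python3 -c "
from h import *
s=bot.observe();print(s['moment']);delta(.5136,.1185,.1924,147.5-100)
p=bot.grab_frame('scene');u=p['intrinsics']@(p['R']@np.array([.513,.118,.09])+p['t']);u=(u[:2]/u[2]).astype(int)
q=bot.grab_frame('top');v=q['intrinsics']@(q['R']@np.array([.513,.118,.09])+q['t']);v=(v[:2]/v[2]).astype(int)
w=bot.grab_frame('wrist')['img']
f=lambda i,c:cv2.resize(i[c[1]-50:c[1]+50,c[0]-50:c[0]+50],(400,400),interpolation=2)
cv2.imwrite('pics/g.png',np.hstack([f(p['img'],u),f(q['img'],v)])[:,:,::-1]);cv2.imwrite('pics/g2.png',w[:,:,::-1])"
```

```text
clock: 11.65
position: [0.5139, 0.1185, 0.1925]
tool_rot: [3.141, -0.0, 1.049]
force: [-1.6, 0.0, 3.4]
grip_width: 0.0163
finger_force: 109.0
clock: 11.95
position: [0.5138, 0.1185, 0.1925]
tool_rot: [3.141, 0.0, 0.892]
force: [-1.4, -1.0, 5.0]
grip_width: 0.0164
finger_force: 109.1
[-0.11370528  0.28106171 -0.03502828]
t 11.95 pos [0.5138 0.1185 0.1925] yaw 51.08 q [-0.81  0.63  0.66  1.98 -0.58  0.73 -0.47]
shift mm [-0.1 -0.2  0.1] rot [0.0005 0.     0.0625]
```

View pics/g.png

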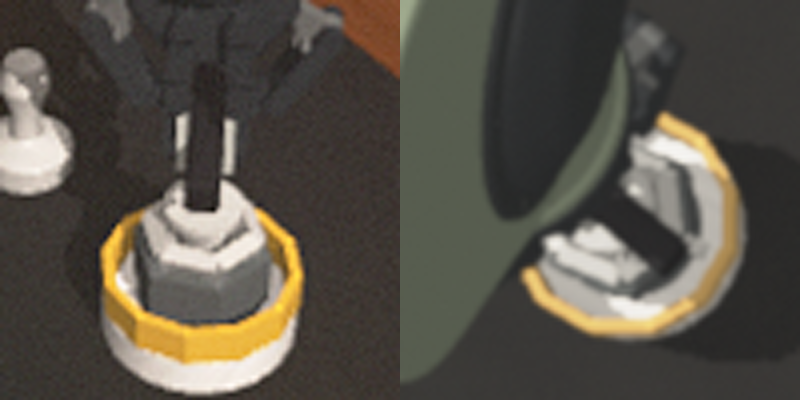

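View pics/g2.png

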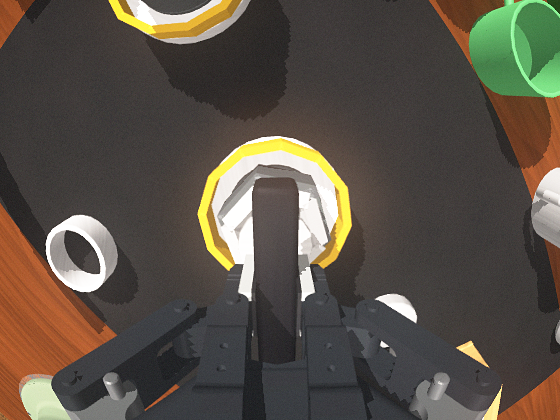

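The key's collar sits just above the nut rim at the same TCP height as at floor contact. The nut should have turned about 85°, from the 96° wrist turn less the play. Next I release and retreat straight up.

```bash
python3 -m jog '[[[0,0,0,0,0,0,0.5],[0,0,0,0,0,0,1],[0,0,0,0,0,0,1],[0,0,0,0,0,0,1],[0,0,0,0,0,0,1]]]' 30 && python3 -m jog '[[[0,0,-10,0,0,0,1],[0,0,-25,0,0,0,1],[0,0,-40,0,0,0,1],[0,0,-40,0,0,0,1],[0,0,-30,0,0,0,1]]]' && python3 -m jog '[[[-40,0,0,0,0,0,1],[-40,0,0,0,0,0,1],[-40,0,0,0,0,0,1],[0,0,0,0,0,0,1],[0,0,0,0,0,0,1]]]'
python3 - <<'E'
from h import *
s=bot.observe();p=bot.grab_frame('wrist');q=bot.grab_frame('scene');t=bot.grab_frame('top')
for n in ['burr_key','socket','small_key']:
  for d in (p,q,t):print(n,[(x['xyz'],x['conf']) for x in bot.spot_point(n,d)])
def pr(q):
    u=q['intrinsics']@(q['R']@np.array([.513,.118,.1])+q['t']);u=(u[:2]/u[2]).astype(int)
    return cv2.resize(q['img'][u[1]-60:u[1]+60,u[0]-50:u[0]+50],(350,420),interpolation=2)
T=bot.grab_frame('top')
cv2.imwrite('pics/i.png',np.hstack([pr(q),pr(t)])[:,:,::-1]);cv2.imwrite('pics/j.png',p['img'][:,:,::-1])
E
```

```text
clock: 12.6
position: [0.5137, 0.1188, 0.1922]
tool_rot: [3.142, 0.0, 0.894]
force: [-0.3, 0.6, 0.9]
grip_width: 0.0851
finger_force: 0.0
clock: 13.1
position: [0.5137, 0.1183, 0.3401]
tool_rot: [3.141, -0.001, 0.893]
force: [0.0, 0.5, -0.2]
grip_width: 0.0853
finger_force: 0.0
clock: 13.6
position: [0.4383, 0.0249, 0.3379]
tool_rot: [-3.141, -0.002, 0.893]
force: [0.5, 0.4, -0.2]
grip_width: 0.0856
finger_force: 0.0
burr_key [([0.515, 0.1178, 0.0292], 0.76)]
burr_key [([0.5083, 0.1215, 0.0298], 0.64)]
burr_key []
socket []
socket [([0.5087, 0.1218, 0.0346], 0.91)]
socket []
small_key [([0.5324, -0.1994, 0.0271], 0.81)]
small_key [([0.5302, -0.1992, 0.0237], 0.59)]
small_key [([0.5345, -0.1978, 0.0232], 0.87)]
```

View pics/i.png

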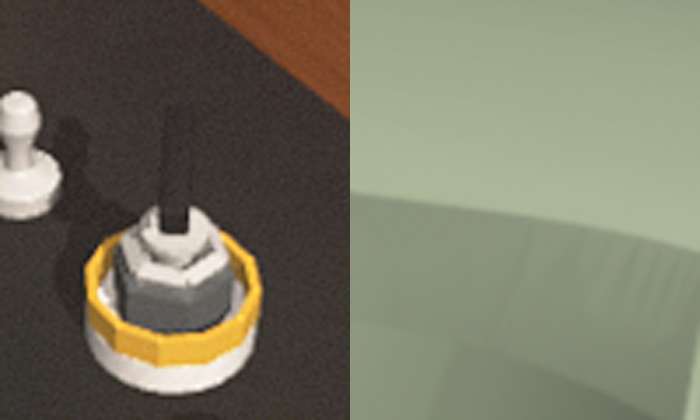

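View pics/j.png

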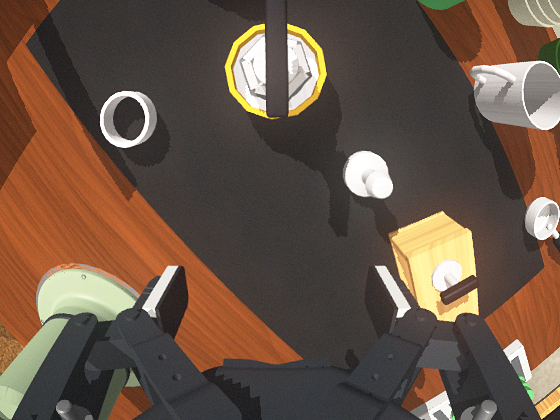

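The key stands upright in the hex recess at (277,60), with its tip measured at about z 0.029. The small key is still in the rack at (450,280). Handing in.

```bash
python3 -c "
from workcell import bot
print(bot.job_done())"
```

```text
the job is handed in; nothing more can be done
None
```

I handed the job in at about 14 s: the big key stands fully home in the six-sided recess, and the nut is turned clockwise by about 85° (worked out from the wrist turn less the play, not seen directly). The small key is still in the rack.

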